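# Focus the laser engraver's wind-up bed under a batch of wheel blanks

## Task

Make the desktop laser engraver ready to engrave the loose wheel blanks. First lay every blank that is there flat in a nest of its own in the jig on the bed; then fit the crank on the square lift shaft and wind the bed up until its pointer is level with the finger of the rider on the focus scale. Lay the crank back flat in its tray, and only after that turn the mode selector to the mark with two dots; put right any blank that gets knocked out of its nest, and leave the battery box, pencil and spectacles alone.

Things in the scene. Friction and masses are not known exactly. Their poses are not given: they have to be found in the camera images.
- machine: Desktop laser engraver, fixed. Origin on the table under the bed's middle; x away from the robot along the rails, y left, z up. Two rails 20 mm square at y +-115, x -165 to 220, top z 105. Laser gantry parked at x 160-220, up to z 155; head x 138-178, y 32-78, up to z 193. Lift column 44 x 46 mm at (0, -150), top z 108. Control box 92 x 86 x 50 mm at (-115, -172). Focus scale at y 140-160, x 0-40, 100 high.
- nest0 (a point): Middle of the floor of the near-left nest. The jig, a 166 mm square, 5 mm thick light-wood plate on the bed, has four round through nests, 54 mm diameter, at x, y +-39 mm from its middle; a nest's floor is the bed itself, 5 mm below the jig's top. Moves up with the bed (floor 46 mm over the table when the bed is lowest); axes as the machine's.
- nest1 (a point): Middle of the floor of the far-left nest (same description).
- nest2 (a point): Middle of the floor of the near-right nest (same description).
- nest3 (a point): Middle of the floor of the far-right nest (same description).
- bed (a joint): Height of the lift bed above its lowest position, in m (0 to 0.040). The bed moves only with the lift shaft: 8 mm up per clockwise turn (0.00127324 m per rad). It stays where it is left.
- bed_pointer (a point): Tip of the steel pointer, a 6 mm wide, 3 mm thick flat strip that sticks out from the bed to the left below the rail; the point is at mid-thickness.
- focus_mark (a point): Mid-thickness of the 3 mm steel finger of the rider clamped on the upright focus scale beside the pointer; the bed is at working height when the pointer is level with it. The rider does not move; its height differs from job to job (the pointer must rise 16 to 36 mm). Axes as the machine's.
- lift_shaft (a joint): Angle of the lift shaft in rad, growing clockwise seen from above (0 to 31.4), which raises the bed. At 0 the sides of its square are parallel to the machine's axes. It takes about 0.1 N m to turn and does not turn back by itself.
- shaft_seat (a point): On the axis of the upright lift shaft, on top of its collar (34 mm diameter; machine x 0, y -150.5, z 114), where the underside of the fitted crank rests. Above it the shaft is a 14 mm square for 18 mm, then a round taper 6 mm long to 7 mm diameter. The point turns with the shaft.
- crank: Steel crank, loose, 190 g, lying flat. Origin: centre of the underside of its hub; x along the arm, z up. Hub 28 x 28 x 30 mm with a square socket of 16.5 mm, 25 deep, open below (fits the shaft at any quarter turn, 11 degrees of play either way). Arm 18 wide, 9 high, x 14 to 71 mm, flush with the hub's underside. At x 60 an upright black handle, 21 mm diameter, z 11 to 52, that spins on its pin.
- tray: Fixed grey tray on the table to the right, where the crank lies at the start and belongs: 190 (x) x 130 (y) mm outside, walls 3 mm thick and 14 mm high, floor 3 mm thick. Origin: centre of its underside; x along its long side.
- selector (a joint): Mode selector on the control box, in rad, growing clockwise from above. It clicks into detents at 0 (plain bar mark, off: the start), 0.785 (one dot), 1.571 (two dots), 2.356 (three dots); about 0.08 N m takes it over a click, and if let go between two it falls into the nearer one. Stops just beyond 0 and 2.356.
- selector_grip (a point): On the selector's axis, 25 mm above the control box: where to hold its grip, a grey bar 12 mm wide, 42 long, up to 34.5 mm above the box, on a 42 mm disc 3.5 mm high. Turns with it; its y axis points along the bar to the end with the white pointer line. At 0 that is the machine's y (left); at two dots the machine's x (away from the robot).
- two_dot_mark (a point): Middle of the two-dot mark on the top of the control box, 33.5 mm from the selector's axis on the machine's +x side.
- wheel0: Loose wooden wheel blank: plain disc of three glued layers, 48 mm diameter, 15 mm thick, about 22 g, lying flat on the table to the left at the start, or absent (2 to 4 are there). Origin: centre of its underside, z up.
- wheel1: Loose wooden wheel blank: plain disc of three glued layers, 48 mm diameter, 15 mm thick, about 22 g, lying flat on the table to the left at the start, or absent (2 to 4 are there). Origin: centre of its underside, z up.
- wheel2: Loose wooden wheel blank: plain disc of three glued layers, 48 mm diameter, 15 mm thick, about 22 g, lying flat on the table to the left at the start, or absent (2 to 4 are there). Origin: centre of its underside, z up.
- wheel3: Loose wooden wheel blank: plain disc of three glued layers, 48 mm diameter, 15 mm thick, about 22 g, lying flat on the table to the left at the start, or absent (2 to 4 are there). Origin: centre of its underside, z up.
- battery_box: Black battery box, 68 x 48 x 19 mm, loose, between the robot and the machine on the left. Bystander.
- pencil: Mechanical pencil, 133 mm long, 9 mm thick, loose, beyond the blanks. Bystander.
- spectacles: Pair of spectacles standing on the table, 135 mm wide, 135 mm deep, 44 mm high, loose, beyond the tray; origin under the middle of the lenses. Bystander.
Not all that is in view belongs to the job. Leave any white look-alike of the wheel3 alone.

How it is judged:
By the outcome, as a careful person would: the job done as asked, in the order asked, and still so for the second after the job is handed in, with the robot touching nothing.
Of wheel0, wheel1, wheel2, wheel3 only 2 to 4 are there at a start; the rules pass over those that are not, and their reading is None.
At some moment in a run one of wheel0, wheel1, wheel2, wheel3 may be knocked a few centimetres aside while the robot is not near it.
It also fails if it takes over 210 s, if anything falls off the work surface, if the arm or the gripper's body presses on something with over 40 N, if the wrist force passes 120 N, or if a joint passes its speed limit or range.

## Robot

A 7-joint arm with a two-finger parallel gripper is mounted at the origin on the work surface. World frame = base frame: x ahead of the robot, y to its left, z up, the work surface at z = 0. Lengths are in m, angles in rad, forces in N, time in s.
With the tool pointing down it reaches from about 0.4 to 0.875 m from the base axis. Payload 4.4 kg.
Tool frame: the origin (TCP) lies midway between the tips of the shut fingers; the grasp point (between the pads) lies 19 mm behind it (bot.grip_point_offset is the distance from the TCP to the grasp point, in m); z points along the fingers, y is the line along which they close (so a half turn about z gives the same grasp; the last joint's range is limited). The gripper opens to 85 mm and grips with 20 to 120 N. Pads are 22 mm wide; open, the fingers measure 114 mm over their backs; the gripper's body (76 mm by 85 mm) begins 54 mm behind the grasp point. The pads swing forward as they close: fully open they stand 13 mm farther back than shut.
Start: joints at [1.079, 0.628, 0.038, 1.517, -0.027, 0.996, -0.02], TCP at [0.269, -0.592, 0.231] pointing down, gripper open.
Joint ranges: [-3.06, 3.06], [-0.37, 2.12], [-1.25, 1.32], [0.18, 2.47], [-1.1, 4.24], [0.23, 1.98], [-2.94, 2.94]. Speed limits (rad/s): [2.57, 2.57, 3.14, 3.14, 3.14, 3.14, 3.14].

## Interface

Orientations are given as a rotation vector (axis times angle).
In Python, from workcell import bot, hand, kinematics, viewer, close_job, readout gives the robot as it stands. Calls block until the motion is done:
- bot.goto(position, orientation): joint-space move of the TCP to a pose.
- bot.move_linear(position, speed=0.15, rot=None, threshold=None): straight line of the TCP; rot=None keeps the orientation; speed is the mean speed in m/s. With threshold (N) it stops when the force on the tool has changed by that much, and returns True; else False.
- bot.movej(angles): joint-space move.
- hand.command_gripper(opening): opening from 0.0 (shut) to 1.0 (fully open); the grip force is fixed at half the most; returns when the fingers have stopped.
- bot.sleep(seconds).
- kinematics.ik(position, orientation): joint angles nearest the present ones, or None.
- viewer.snapshot(name): name is "side" or "top"; returns a dict with "image" (384x512x3 uint8, red, green, blue), "z_map" (384x512 float32, m along the optical axis (not along the pixel's ray), 0 where there is no reading), "fx", "fy", "cx", "cy" (pixels), "xyz" and "attitude" of the camera in the world. Camera axes: x right, y down, z forward; pixel columns grow to the right and rows downward; lengths in m; the calibration is good to about 2 mm. A picture is of the moment at which its call begins.
A pose or a line that the arm cannot do raises bot.PlanningError and nothing moves.
- close_job(): hands the job in; it is judged then, once.
Trained networks look in a picture, given as the dict that the camera call returned (one of the last four; its "shot" number tells which), for a name from the list of things; names that differ only in an ending like _2 or _b are one class to them, and where a whole thing is asked for, a point or a joint stands for the part that bears it (a point fixed in the world has none). Each returns a list of dicts, best first, with "conf" (0 to 1); they miss things now and then, are a little off and sometimes report something else, mostly with a low value. They report only what shows in the picture. A call takes as long as a camera call. They do not tell look-alikes from the thing itself.
- viewer.find_in(picture, label): "at" ([column, row] in pixels, amid what is visible of it).
- viewer.regions_of(picture, label): "region" (384x512 bool, what is visible of it) and "at" ([column, row] in pixels, amid what is visible of it).
- viewer.tip_of(picture, label): "at" ([column, row] in pixels: a listed point, or the origin of a listed thing).
Readings, each from a call of its own:
- readout.read_t(): time.
- readout.read_qpos(): joint angles.
- readout.read_dq(): joint speeds.
- readout.read_effort(): joint torques, N m.
- readout.read_eef_pos(): TCP position.
- readout.read_tcp_rot(): TCP orientation.
- readout.read_force(): force on the tool from outside, world axes, zero at the start.
- readout.read_moment(): the same for the moment, N m.
- readout.read_finger_gap(): opening from 0.0 (shut) to 1.0 (fully open).
- readout.read_grasp_force(): force on a finger pad.
Only numpy, scipy, OpenCV 4.12 (cv2) and the standard library are available. Lean on these libraries where they do the work, as an engineer would, in place of code of your own. Each camera call takes 0.05 s, during which the arm holds its last target. There are 200 camera calls.

## Working session

There is one attempt and no reset: what is moved stays moved. The work goes in short steps, each a Python script; the robot and the scene stay as the last script left them, time stands still between calls to the robot, and variables do not carry over. Pictures are saved under pics/ and viewed, at most 14 in all, crops included, and the job is handed in when it is done.

```bash
ls; mkdir -p pics; cat > h.py <<'E'
import numpy as np, cv2
from workcell import bot, hand, kinematics, viewer, close_job, readout
from scipy.spatial.transform import Rotation as R
def att(s):
    a=np.array(s["attitude"],float)
    return a if a.shape==(3,3) else (R.from_rotvec(a).as_matrix() if a.size==3 else R.from_quat(a).as_matrix())
def cloud(s):
    z=s["z_map"]; v,u=np.indices(z.shape)
    p=np.stack([(u-s["cx"])/s["fx"]*z,(v-s["cy"])/s["fy"]*z,z],-1)
    return p@att(s).T+np.array(s["xyz"])
def pix(s,uv,z):
    d=att(s)@np.array([(uv[0]-s["cx"])/s["fx"],(uv[1]-s["cy"])/s["fy"],1]); o=np.array(s["xyz"])
    return o+d*(z-o[2])/d[2]
def proj(s,p):
    c=att(s).T@(np.array(p)-np.array(s["xyz"])); return np.array([s["fx"]*c[0]/c[2]+s["cx"],s["fy"]*c[1]/c[2]+s["cy"]])
def save(s,n,box=None,k=1.5):
    im=s["image"][...,::-1]
    if box: im=im[box[1]:box[3],box[0]:box[2]]
    cv2.imwrite("pics/"+n,cv2.resize(im,None,fx=k,fy=k,interpolation=cv2.INTER_CUBIC))
E
python3 - <<'E'
from h import *
for n in("top","side"):
    s=viewer.snapshot(n); save(s,n+"0.png"); print(n,s["xyz"],s["attitude"],s["fx"],s["cx"],s["cy"])
    P=cloud(s)
    for l in["wheel0","crank","tray","selector_grip","two_dot_mark","bed_pointer","focus_mark","shaft_seat","nest0","nest1","nest2","nest3","machine","battery_box","pencil","spectacles"]:
        for d in viewer.tip_of(s,l)[:6]:
            u=np.round(d["at"]).astype(int); print(l,round(d["conf"],2),np.round(d["at"],1),np.round(P[min(u[1],383),min(u[0],511)],3))
print(readout.read_t(),readout.read_tcp_rot())
E
```

```text
pics
top [0.38937147 0.04112975 1.39031074] [-2.18893693  2.14312855 -0.10627645] 435.3952629843103 257.9828759863487 189.06706002002434
wheel0 0.75 [153.6 235.6] [0.376 0.373 0.016]
wheel0 0.72 [189.2 179.2] [0.559 0.27  0.014]
wheel0 0.66 [155.9 171.8] [0.579 0.375 0.019]
wheel0 0.66 [155.4 207.7] [0.464 0.374 0.015]
wheel0 0.64 [126.9 210.8] [0.453 0.462 0.017]
wheel0 0.56 [182.2 202.6] [0.482 0.29  0.012]
tray 0.66 [387.  211.8] [ 0.468 -0.36   0.011]
tray 0.44 [332.  218.9] [ 0.439 -0.175  0.081]
selector_grip 0.54 [334.9 221.5] [ 0.431 -0.188  0.055]
two_dot_mark 0.96 [330.  207.6] [ 0.474 -0.174  0.05 ]
focus_mark 0.39 [226.4 179. ] [0.563 0.153 0.003]
nest0 0.85 [266.6 169.4] [0.591 0.023 0.051]
nest0 0.77 [288.  168.6] [ 0.593 -0.043  0.046]
nest0 0.74 [290.7 192.1] [ 0.521 -0.053  0.046]
nest0 0.7 [263.1 194.3] [0.513 0.033 0.046]
nest1 0.85 [266.6 169.4] [0.591 0.023 0.051]
nest1 0.77 [288.  168.6] [ 0.593 -0.043  0.046]
nest1 0.74 [290.7 192.1] [ 0.521 -0.053  0.046]
nest1 0.7 [263.1 194.3] [0.513 0.033 0.046]
nest2 0.85 [266.6 169.4] [0.591 0.023 0.051]
nest2 0.77 [288. 
[... 2137 characters left out ...]
[0.595 0.031 0.047]
nest2 0.95 [238.3 174.6] [ 0.593 -0.032  0.051]
nest2 0.75 [260.8 170.4] [ 0.528 -0.057  0.05 ]
nest2 0.56 [262.6 190.3] [0.517 0.02  0.045]
nest3 0.98 [235.1 191.4] [0.595 0.031 0.047]
nest3 0.95 [238.3 174.6] [ 0.593 -0.032  0.051]
nest3 0.75 [260.8 170.4] [ 0.528 -0.057  0.05 ]
nest3 0.56 [262.6 190.3] [0.517 0.02  0.045]
machine 0.86 [247.7 194.2] [0.551 0.096 0.103]
machine 0.39 [264.1 172.3] [ 0.519 -0.048  0.051]
battery_box 0.89 [336.1 261.5] [0.324 0.236 0.021]
pencil 0.71 [170.7 310.9] [0.704 0.384 0.005]
spectacles 0.54 [223.  120.1] [ 0.686 -0.373 -0.   ]
spectacles 0.18 [288.9 121.1] [ 0.451 -0.356  0.017]
1.7 [-3.07067203e+00 -6.63719292e-01 -5.48782547e-05]
```

View pics/top0.png

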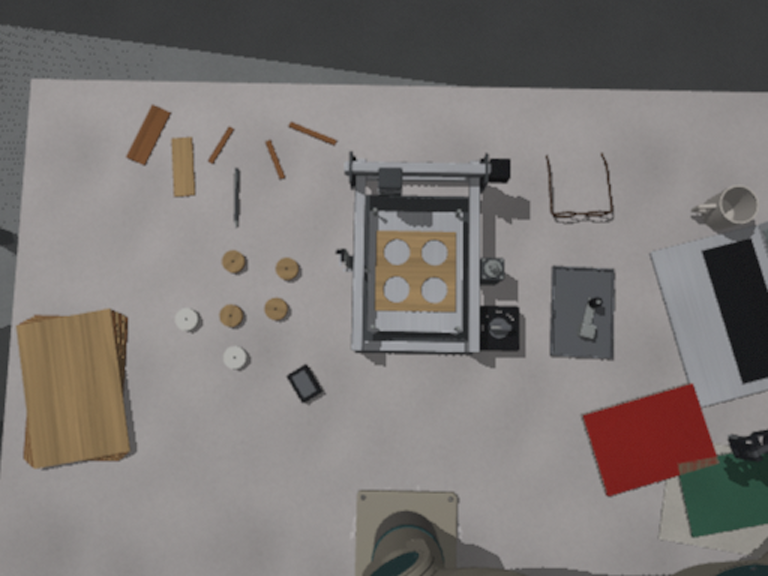

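View pics/side0.png

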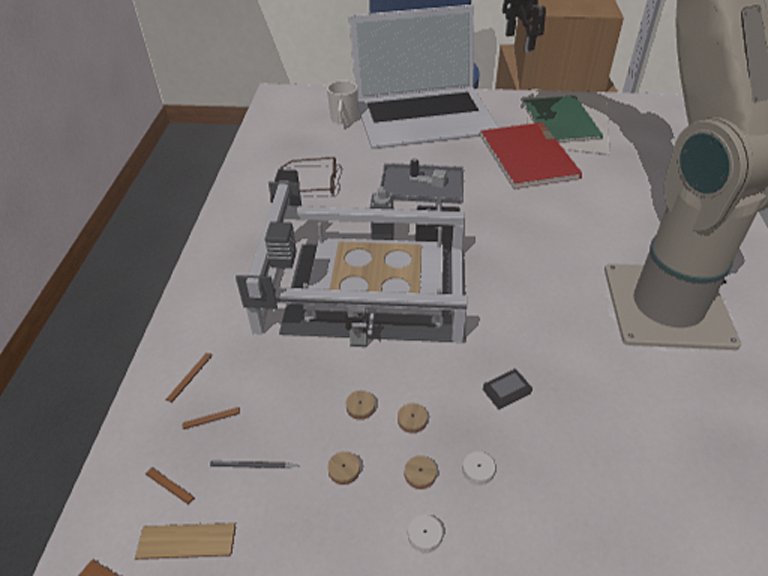

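The wooden blanks in the top picture (768-wide view) are at (234,262), (288,268), (231,315) and (276,309). White discs at (187,319) and (234,357) are the look-alikes. The crank is in the tray with its hub at about (588,330) and its handle at (596,302). Next I measure exact poses.

```bash
python3 - <<'E'
from h import *
st=viewer.snapshot("top"); ss=viewer.snapshot("side")
save(st,"crop_w.png",(110,155,215,255),6)
for s,n in((st,"top"),(ss,"side")):
    P=cloud(s); im=s["image"].astype(int); print("==",n)
    # discs: height 8..20mm, y 0.22..0.52
    m=((P[...,2]>.008)&(P[...,2]<.022)&(P[...,1]>.22)&(P[...,1]<.52)&(P[...,0]>.3)&(P[...,0]<.65)).astype(np.uint8)
    k,l,st_,c=cv2.connectedComponentsWithStats(m)
    for i in range(1,k):
        if st_[i,4]>60:
            q=P[l==i]; (cx,cy),r=cv2.minEnclosingCircle(q[:,:2].astype(np.float32))
            print("disc",c[i].round(1),st_[i,4],"mean",q.mean(0).round(4),"ray",pix(s,c[i],.015).round(4)[:2],"mec",round(cx,4),round(cy,4),round(r,4),im[l==i].mean(0).round(0), "zmed",np.median(q[:,2]).round(4))
    # rails
    M=(P[...,2]>.099)&(P[...,2]<.110)&(P[...,0]>.42)&(P[...,0]<.66)
    for lo,hi in((.06,.16),(-.145,-.08)):
        q=P[M&(P[...,1]>lo)&(P[...,1]<hi)]
        if len(q)>50:
            f=cv2.fitLine(q[:,:2].astype(np.float32),cv2.DIST_HUBER,0,.001,.001).ravel(); f=f*np.sign(f[0]) if 0 else f
            print("rail",len(q),f.round(4),"z",np.median(q[:,2]).round(4))
    # nests: bright in jig box
    reg=(P[...,2]>.035)&(P[...,2]<.06)&(P[...,0]>.46)&(P[...,0]<.64)&(P[...,1]>-.11)&(P[...,1]<.1)
    sat=im.max(-1)-im.min(-1); wood=(reg&(sat>40)).astype(np.uint8)
    hull=cv2.convexHull(np.argwhere(cv2.morphologyEx(wood,cv2.MORPH_OPEN,np.ones((3,3))))[:,::-1].astype(np.int32)); hm=np.zeros_like(wood); cv2.fillPoly(hm,[hull],1)
    print("jig rect px",cv2.minAreaRect(hull))
    hol=((hm==1)&(wood==0)).astype(np.uint8); hol=cv2.morphologyEx(hol,cv2.MORPH_OPEN,np.ones((3,3)))
    k,l,st_,c=cv2.connectedComponentsWithStats(hol)
    for i in range(1,k):
        if st_[i,4]>50: print("nest",c[i].round(1),st_[i,4],pix(s,c[i],.0485).round(4),np.median(P[l==i][:,2]).round(4))
    # crank
    for z0,z1,t in((.0075,.015,"arm"),(.025,.037,"hub"),(.045,.062,"handle")):
        m=((P[...,2]>z0)&(P[...,2]<z1)&(P[...,0]>.40)&(P[...,0]<.55)&(P[...,1]<-.31)&(P[...,1]>-.415))
        q=P[m]; 
        if len(q): print(t,len(q),q.mean(0).round(4),q.min(0).round(3),q.max(0).round(3))
    # shaft, collar, selector
    for z0,z1,t,b in((.1105,.118,"collar",(.50,.62,-.20,-.11)),(.125,.145,"shafttop",(.50,.62,-.20,-.11)),(.075,.09,"selbar",(.38,.5,-.22,-.12)),(.045,.056,"ctrlbox",(.36,.52,-.25,-.12))):
        m=(P[...,2]>z0)&(P[...,2]<z1)&(P[...,0]>b[0])&(P[...,0]<b[1])&(P[...,1]>b[2])&(P[...,1]<b[3]); q=P[m]
        if len(q): print(t,len(q),q.mean(0).round(4),q.min(0).round(3),q.max(0).round(3))
    m=((P[...,2]>.006)&(P[...,2]<.02)&(P[...,0]>.36)&(P[...,0]<.58)&(P[...,1]<-.28)&(P[...,1]>-.44))
    q=P[m][:,:2].astype(np.float32); print("tray",cv2.minAreaRect(q))
E
```

```text
== top
disc [154.6 174.2] 178 mean [0.5721 0.3803 0.0154] ray [0.5721 0.3804] mec 0.5726 0.3806 0.0239 [131. 111.  83.] zmed 0.0155
disc [190.1 179. ] 175 mean [0.5591 0.2663 0.0151] ray [0.5591 0.2663] mec 0.5591 0.2665 0.024 [131. 112.  84.] zmed 0.0154
disc [182.9 205.9] 179 mean [0.4728 0.2858 0.0151] ray [0.4728 0.2858] mec 0.4731 0.2862 0.024 [131. 110.  82.] zmed 0.0151
disc [152.9 210.3] 177 mean [0.4569 0.3801 0.0154] ray [0.4569 0.3802] mec 0.4565 0.3805 0.0241 [131. 111.  83.] zmed 0.0155
disc [123.4 212.9] 186 mean [0.4468 0.4733 0.0148] ray [0.4468 0.4733] mec 0.4465 0.4733 0.0248 [168. 167. 164.] zmed 0.015
disc [155.5 238.2] 184 mean [0.3694 0.3682 0.0151] ray [0.3694 0.3682] mec 0.3669 0.3688 0.0258 [168. 167. 164.] zmed 0.0154
disc [197.6 252.9] 117 mean [0.3267 0.2337 0.0183] ray [0.3266 0.2341] mec 0.3283 0.2292 0.0278 [73. 74. 77.] zmed 0.0186
rail 533 [1.     0.0061 0.5388 0.1091] z 0.1049
rail 589 [ 1.     -0.0045  0.5482 -0.1211] z 0.1048
jig rect px ((276.5, 180.0), (52.0, 53.0), 90.0)
nest [264.3 167.6] 259 [0.5955 0.031  0.0485] 0.0483
nest [289.2 168.1] 252
[... 2128 characters left out ...]
2 0.0485] 0.0491
arm 100 [ 0.4719 -0.3672  0.0103] [ 0.401 -0.414  0.008] [ 0.549 -0.315  0.015]
hub 67 [ 0.4533 -0.369   0.0323] [ 0.423 -0.386  0.025] [ 0.508 -0.351  0.037]
handle 28 [ 0.4981 -0.3795  0.0533] [ 0.49  -0.393  0.045] [ 0.508 -0.371  0.059]
collar 72 [ 0.5558 -0.1522  0.1143] [ 0.534 -0.177  0.111] [ 0.597 -0.118  0.118]
shafttop 28 [ 0.5549 -0.1547  0.133 ] [ 0.549 -0.163  0.125] [ 0.561 -0.149  0.141]
selbar 28 [ 0.4406 -0.1829  0.0849] [ 0.435 -0.201  0.077] [ 0.446 -0.163  0.088]
ctrlbox 218 [ 0.4441 -0.1723  0.0509] [ 0.395 -0.223  0.045] [ 0.485 -0.135  0.056]
tray ((0.470239520072937, -0.35894775390625), (0.21840688586235046, 0.15306644141674042), 0.43484628200531006)
```

View pics/crop_w.png

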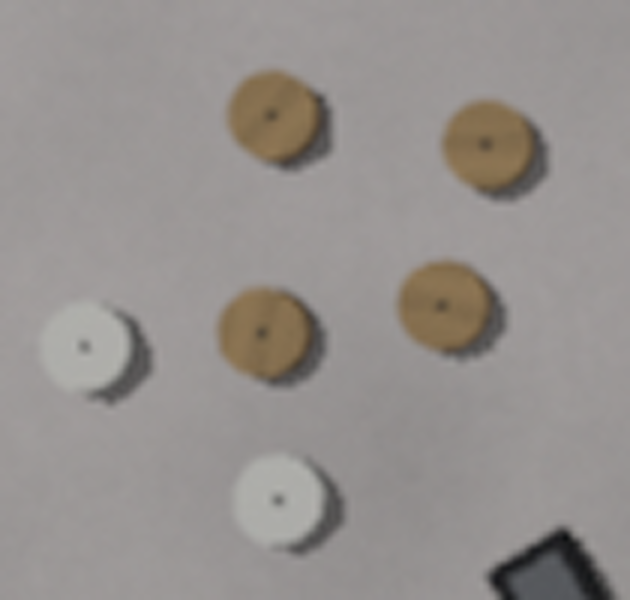

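Four wooden blanks (crop: (270,115), (487,143), (263,332), (442,305)) match the description. The two white discs at (85,347) and (279,500) are the look-alikes and stay put. Top and side measurements agree to within 0.5 mm, so I start with the first blank.

```bash
cat >> h.py <<'E'
def down(yaw=0.): return (R.from_euler('z',yaw)*R.from_rotvec([np.pi,0,0])).as_rotvec()
C=np.array([.5558,-.007])   # machine origin
ZG=.001                     # TCP height for picking a blank from the table
def pick(x,y,yaw=0.,z=ZG,op=.85,zt=.2):
    bot.goto([x,y,zt],down(yaw)); hand.command_gripper(op)
    bot.move_linear([x,y,z+.03],speed=.3); bot.move_linear([x,y,z],speed=.08)
    hand.command_gripper(0.0); g=readout.read_finger_gap()
    bot.move_linear([x,y,zt],speed=.3); return g
def place(x,y,floor,yaw=0.,z=ZG,zt=.2):
    bot.goto([x,y,zt],down(yaw)); bot.move_linear([x,y,floor+z+.03],speed=.3)
    hit=bot.move_linear([x,y,floor+z+.001],speed=.05,threshold=6)
    hand.command_gripper(.72); bot.move_linear([x,y,zt],speed=.3); return hit
E
python3 - <<'E'
from h import *
hand.command_gripper(.85)
bot.goto([.5,0,.4],down(0)); print(readout.read_t(),readout.read_qpos())
print("gap",pick(.5589,.2662),readout.read_t())
n=C+[.039,.039]
print(place(*n,.046),readout.read_t(),readout.read_eef_pos())
bot.goto([.473,.286,.2],down(0))
s=viewer.snapshot("side"); save(s,"a.png",(170,110,370,260),4)
P=cloud(s); m=(P[...,2]>.058)&(P[...,2]<.07)&(P[...,0]>.5)&(P[...,0]<.64)&(abs(P[...,1]+.007)<.09); print(m.sum(),P[m].mean(0),P[m].min(0),P[m].max(0))
E
```

```text
4.4333 [ 0.0834661   0.25624352 -0.18133902  1.65681693  0.04883527  1.2334179
 -1.68060257]
gap 0.5347371251964177 8.3417
True 11.3333 [0.5945504  0.03180596 0.20020344]
181 [0.59355052 0.03019915 0.06329138] [ 0.54364705 -0.07736058  0.05800033] [0.62302998 0.05315179 0.0685815 ]
```

View pics/a.png

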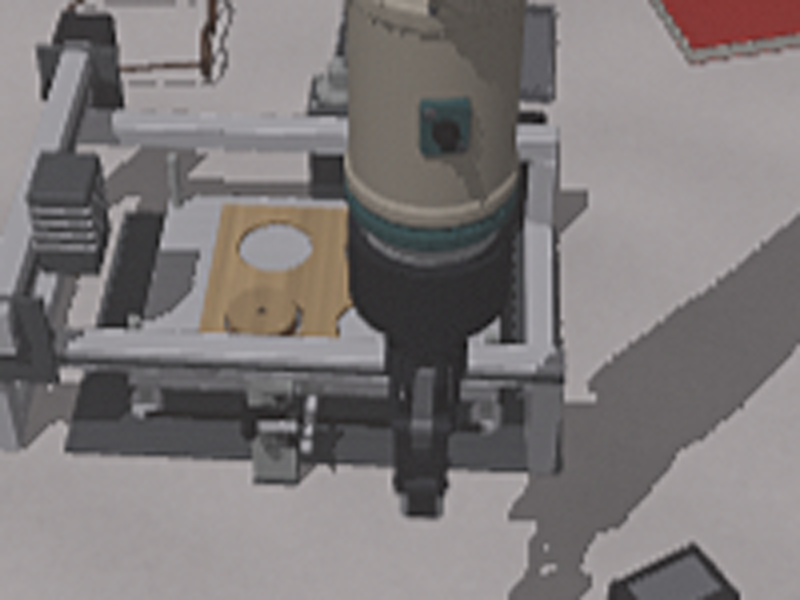

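The first blank at crop (262,308) is in the far-left nest. I check its height and centring from the top while fetching the next one.

```bash
cat >> h.py <<'E'
def check(s):
    P=cloud(s)
    for i,(a,b) in enumerate(((-1,1),(1,1),(-1,-1),(1,-1))):
        n=C+.039*np.array([a,b]); d=np.hypot(P[...,0]-n[0],P[...,1]-n[1])
        m=(d<.036)&(P[...,2]>.054+DZ)&(P[...,2]<.085+DZ); q=P[m]
        if len(q)<40: print("nest",i,"empty",len(q)); continue
        A=np.c_[q[:,:2]-q[:,:2].mean(0),np.ones(len(q))]; f=np.linalg.lstsq(A,q[:,2],rcond=None)[0]
        (cx,cy),r=cv2.minEnclosingCircle(q[:,:2].astype(np.float32))
        print("nest",i,len(q),"centroid-nest mm",((q.mean(0)[:2]-n)*1e3).round(1),"mec",np.round((np.array([cx,cy])-n)*1e3,1),round(r*1e3,1),"z",f[2].round(4),"tilt",f[:2].round(3))
DZ=0.
E
python3 - <<'E'
from h import *
print("gap",pick(.5719,.3803),readout.read_t())
check(viewer.snapshot("top"))
E
```

```text
gap 0.5353308147380226 15.775
nest 0 62 centroid-nest mm [0.6 2.6] mec [-0.3  0.2] 35.8 z 0.0555 tilt [ 0.001 -0.006]
nest 1 253 centroid-nest mm [0.8 0.8] mec [0.1 0.1] 35.9 z 0.0611 tilt [-0.022  0.03 ]
nest 2 53 centroid-nest mm [-1.1 -0. ] mec [-0.  -0.1] 35.9 z 0.0559 tilt [-0.002 -0.002]
nest 3 72 centroid-nest mm [-0.1 -1.7] mec [-0.4  0.1] 35.6 z 0.0556 tilt [ 0.004 -0.   ]
```

The blank is flat and seated (top at 61 mm). I continue with the other three.

```bash
sed -i 's/>.054+DZ/>.057+DZ/' h.py; python3 - <<'E'
from h import *
print(place(*(C+[.0395,-.039]),.046),readout.read_t())
print("gap",pick(.4728,.2858)); print(place(*(C+[-.039,.0393]),.046),readout.read_t())
print("gap",pick(.4567,.3801)); print(place(*(C+[-.039,-.039]),.046),readout.read_t())
bot.goto([.46,-.36,.25],down(-.26))
hand.command_gripper(.6)
s=viewer.snapshot("top"); save(s,"b.png",(130,100,430,260),2.6); check(s)
s2=viewer.snapshot("side"); check(s2); save(s2,"b2.png",(190,140,310,240),6); print(readout.read_t())
E
```

```text
True 19.45
gap 0.5310899679591896
True 26.525
gap 0.5342287655473179
True 34.175
nest 0 197 centroid-nest mm [0.5 1.8] mec [2.8 2.1] 34.7 z 0.0627 tilt [ 0.005 -0.016]
nest 1 199 centroid-nest mm [0.  1.5] mec [ 1.  -0.5] 35.7 z 0.0625 tilt [-0.004  0.028]
nest 2 195 centroid-nest mm [-0.2  1.2] mec [ 1.5 -5.5] 31.4 z 0.0624 tilt [-0.     0.025]
nest 3 190 centroid-nest mm [0.5 2.2] mec [2.1 1.2] 33.3 z 0.0628 tilt [0.003 0.012]
nest 0 181 centroid-nest mm [-0.3  0.7] mec [ 2.7 -4.4] 30.7 z 0.0634 tilt [0.008 0.026]
nest 1 181 centroid-nest mm [-0.8  0.6] mec [3.  0.3] 27.6 z 0.0634 tilt [ 0.006 -0.01 ]
nest 2 172 centroid-nest mm [-0.5  2. ] mec [1.1 1. ] 29.3 z 0.0632 tilt [ 0.005 -0.033]
nest 3 170 centroid-nest mm [-0.1  2.2] mec [ 1.1 -0.9] 30.8 z 0.0632 tilt [-0.013 -0.024]
35.7667
```

View pics/b.png

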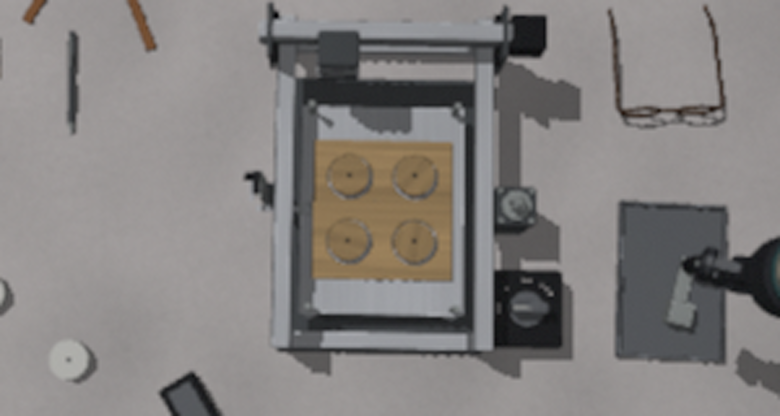

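View pics/b2.png

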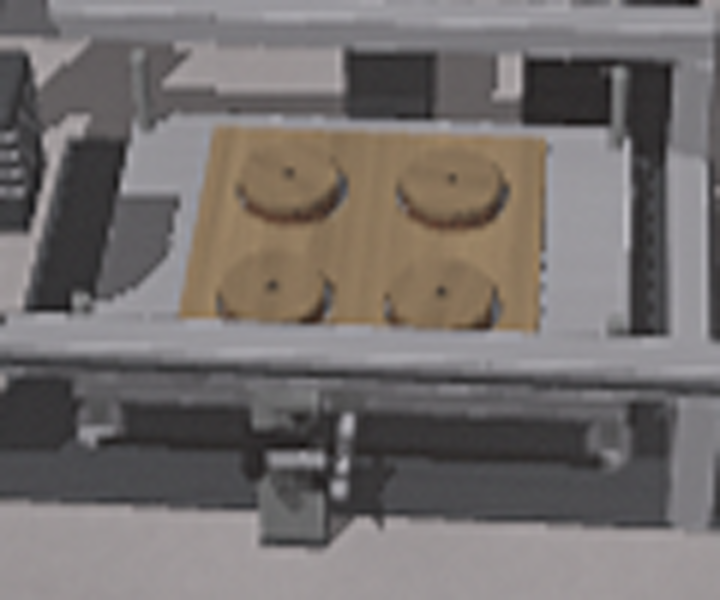

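All four blanks are flat and inside their nests. Next I locate the crank precisely and get first numbers for the pointer and focus finger, with the arm moved off to the side.

```bash
python3 - <<'E'
from h import *
bot.goto([.50,-.2,.45],down(-.26))
H=[];K=[]
for n in("top","side","top","side"):
    s=viewer.snapshot(n); P=cloud(s)
    B=(P[...,0]>.40)&(P[...,0]<.53)&(P[...,1]<-.32)&(P[...,1]>-.41)
    for z0,z1,o in((.028,.038,H),(.048,.06,K)):
        m=B&(P[...,2]>z0)&(P[...,2]<z1)
        if o is H: m&=P[...,0]<.47
        q=P[m]
        if len(q)>8: o.append(q.mean(0)); r=cv2.minAreaRect(q[:,:2].astype(np.float32)); print(n,len(q),q.mean(0).round(4),np.round(r[0],4),np.round(r[1],4),round(r[2],1))
    for l in("crank","shaft_seat","lift_shaft","bed_pointer","focus_mark"):
        for d in viewer.tip_of(s,l)[:2]:
            z={"crank":.003,"shaft_seat":.114,"lift_shaft":.114}.get(l,.05); print("  ",l,round(d["conf"],2),np.round(d["at"],1),pix(s,d["at"],z).round(4))
h=np.mean(H,0)[:2];k=np.mean(K,0)[:2]; print(h,k,np.hypot(*(k-h)),np.degrees(np.arctan2(*(k-h)[::-1])))
E
```

```text
top 59 [ 0.4411 -0.3643  0.0326] [ 0.4409 -0.3648] [0.0219 0.0283] 73.9
   crank 0.72 [335.6 219.1] [ 0.4419 -0.1991  0.003 ]
   crank 0.68 [288.5 193.6] [ 0.5202 -0.0483  0.003 ]
   shaft_seat 0.4 [327.8 180.2] [ 0.5519 -0.1566  0.114 ]Traceback (most recent call last):
  File "<stdin>", line 13, in <module>
ValueError: it knows: battery_box, bed_pointer, crank, focus_mark, machine, nest, pencil, selector_grip, shaft_seat, spectacles, tray, two_dot_mark, wheel
```

```bash
python3 - <<'E'
from h import *
y=np.radians(-15.3); h=[.441,-.3642]
bot.goto([*h,.15],down(y)); hand.command_gripper(.65)
bot.move_linear([*h,.04],speed=.2); print("hit",bot.move_linear([*h,.007],speed=.06,threshold=8),readout.read_eef_pos())
hand.command_gripper(0.0); print(readout.read_finger_gap(),readout.read_grasp_force())
bot.move_linear([*h,.10],speed=.15); print(readout.read_force(),readout.read_moment())
bot.move_linear([*h,.22],speed=.25)
bot.goto([.5552,-.1562,.22],down(0)); 
s=viewer.snapshot("top"); save(s,"c.png",(290,130,410,230),6); P=cloud(s)
B=(P[...,0]>.585)&(P[...,0]<.64)&(abs(P[...,1]+.156)<.03)&(P[...,2]>.2)&(P[...,2]<.30); q=P[B]
print(len(q),q.mean(0),q.min(0),q.max(0)); print(readout.read_eef_pos(),readout.read_t())
s2=viewer.snapshot("side"); save(s2,"c2.png",(200,50,320,150),6)
E
```

```text
hit False [ 0.44099304 -0.3641068   0.00680691]
0.3157361929681941 59.269558214182325
[-0.69426921  0.70139341 -1.77088466] [ 0.03610607  0.05376502 -0.03332123]
32 [ 0.61273602 -0.15059351  0.24554826] [ 0.60336331 -0.15431853  0.21338151] [ 0.62357353 -0.14679537  0.26779575]
[ 0.5539607  -0.15917932  0.21931283] 42.6167
```

View pics/c2.png

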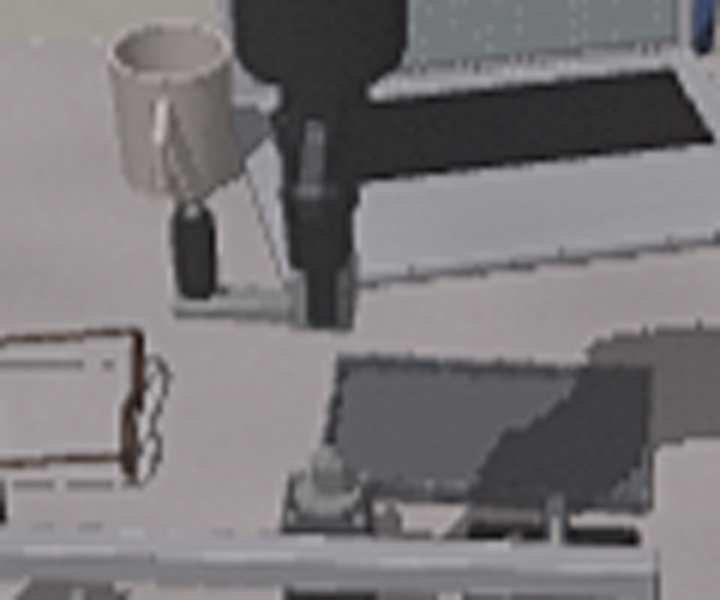

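The crank hangs level in the grip with its arm pointing away from the robot, and the shaft stands below it at crop (325,470). I lower it under force control.

```bash
cat > fit.py <<'E'
from h import *
base=np.array([.5552,-.1562]); ok=False
bot.move_linear([*base,.146],speed=.15); bot.sleep(.3)
for dx,dy in [(0,0),(.0015,0),(-.0015,0),(0,-.0015),(0,.0015),(.002,-.002),(-.002,-.002),(.002,.002),(-.002,.002),(.003,0),(-.003,0),(0,-.003),(0,.003)]:
    p=base+[dx,dy]
    bot.move_linear([*p,.146],speed=.1); bot.sleep(.1)
    hit=bot.move_linear([*p,.1175],speed=.04,threshold=12); e=readout.read_eef_pos()
    print(dx,dy,hit,e.round(4),readout.read_force().round(1),round(readout.read_t(),1))
    if e[2]<.1215: ok=True; break
print(ok)
E
python3 fit.py
```

```text
0 0 True [ 0.5557 -0.1567  0.1359] [-2.  1.  8.] 44.4
0.0015 0 True [ 0.5568 -0.1567  0.1362] [-1.9  0.2  6.8] 45.1
-0.0015 0 True [ 0.5541 -0.1568  0.1359] [-2.3  0.3  7.2] 45.9
0 -0.0015 True [ 0.5556 -0.1578  0.1355] [-0.5  1.1  8.1] 46.7
0 0.0015 True [ 0.5559 -0.1565  0.1361] [-0.2  0.1  3.5] 47.4
0.002 -0.002 True [ 0.5568 -0.1582  0.1359] [-1.6 -0.5  6.7] 48.2
-0.002 -0.002 True [ 0.5537 -0.1584  0.1355] [-0.7 -0.   3.7] 48.9
0.002 0.002 True [ 0.5569 -0.1565  0.1368] [-0.1 -2.3 -0.6] 49.7
-0.002 0.002 True [ 0.5541 -0.1566  0.1363] [ 1.1 -1.9  2.2] 50.5
0.003 0 True [ 0.5568 -0.1569  0.1364] [-1.4 -1.4  0.2] 51.2
-0.003 0 True [ 0.5529 -0.1567  0.1361] [-1.8 -0.4  7.6] 52.0
0 -0.003 True [ 0.5549 -0.1589  0.1344] [ 0.5 -0.5 -2.3] 52.7
0 0.003 True [ 0.5559 -0.1566  0.1367] [ 2.1 -2.7 -2.1] 53.5
False
```

```bash
sed -i 's/^for dx,dy in .*/for dx,dy in [(0,-.004),(-.0015,-.004),(.0015,-.004),(0,-.0055),(-.0015,-.0055),(.0015,-.0055),(-.003,-.004),(.003,-.004),(-.003,-.0055)]:/; s/threshold=12/threshold=18/; s/\.146\],speed=.1/.138],speed=.1/' fit.py; python3 fit.py
```

```text
0 -0.004 True [ 0.5557 -0.16    0.1359] [-0.6  0.7  7. ] 54.6
-0.0015 -0.004 True [ 0.5539 -0.1602  0.1359] [-1.8  0.4  7.5] 55.3
0.0015 -0.004 True [ 0.5567 -0.1602  0.1361] [-0.6 -0.1  8.1] 55.9
0 -0.0055 True [ 0.5557 -0.161   0.1362] [-1.   0.7  6.5] 56.5
-0.0015 -0.0055 True [ 0.554  -0.161   0.1362] [-2.  -0.2  6.3] 57.1
0.0015 -0.0055 True [ 0.5569 -0.1612  0.1364] [-2.3  1.1  8.2] 57.7
-0.003 -0.004 True [ 0.5528 -0.1605  0.1363] [-1.2  0.7  7.6] 58.3
0.003 -0.004 True [ 0.5571 -0.1603  0.1363] [-1.9  0.2  8.4] 58.9
-0.003 -0.0055 True [ 0.5529 -0.161   0.1364] [-1.4  0.   6.6] 59.5
False
```

```bash
sed -i 's/^for dx,dy in .*/for dx,dy in [(-.0003,-.0028),(-.001,-.003),(.0005,-.003),(-.001,-.0023),(0,-.0022),(.001,-.0025),(-.0018,-.0028),(.0015,-.003)]:/' fit.py; python3 fit.py
```

```text
-0.0003 -0.0028 True [ 0.5546 -0.1589  0.1264] [ 3.  -0.3 -8.7] 60.7
-0.001 -0.003 True [ 0.5545 -0.1589  0.1248] [ 3.4 -1.1 -9.3] 61.5
0.0005 -0.003 True [ 0.5558 -0.1591  0.1351] [-0.4  0.4  6.3] 62.1
-0.001 -0.0023 True [ 0.5544 -0.1589  0.1234] [ 2.9 -0.1 -6.1] 62.9
0 -0.0022 True [ 0.5544 -0.1589  0.1217] [ 2.3 -1.5 -4.4] 63.7
0.001 -0.0025 True [ 0.5562 -0.1587  0.1353] [-0.7 -0.1  7.3] 64.4
-0.0018 -0.0028 True [ 0.5544 -0.1589  0.1189] [-0.7 -0.5  4.4] 65.3
True
```

The hub has slid onto the square. I release it and measure the handle, the pointer and the focus finger.

```bash
python3 - <<'E'
from h import *
hand.command_gripper(.5); e=readout.read_eef_pos()
bot.move_linear([.5544,-.1589,.22],speed=.2)
bot.goto([.45,-.30,.40],down(0))
for n in("top","side"):
    s=viewer.snapshot(n); P=cloud(s)
    save(s,"d_%s.png"%n,(200,140,340,240) if n=="top" else (200,90,320,250),5 if n=="top" else 3.7)
    B=(abs(P[...,0]-.555)<.10)&(abs(P[...,1]+.157)<.06)
    for z0,z1,t in((.136,.150,"hub"),(.158,.175,"handle")):
        q=P[B&(P[...,2]>z0)&(P[...,2]<z1)]
        if t=="hub": q=q[q[:,0]<.58]
        if len(q): print(n,t,len(q),q.mean(0).round(4),q.min(0).round(4),q.max(0).round(4))
    for l in("bed_pointer","focus_mark"):
        for d in viewer.tip_of(s,l)[:2]: print("  ",l,round(d["conf"],2),np.round(d["at"],1))
    if n=="side": np.savez("side0.npz",image=s["image"],z=s["z_map"])
print(e,readout.read_t())
s=viewer.snapshot("side")
# reference projections: scale rider geometry at several heights
for z in(.03,.05,.07,.09): print(z,[proj(s,[C[0]+dx,C[1]+dy,z]).round(1) for dx,dy in((0,.135),(0,.145),(20e-3,.14),(.02,.15))])
E
```

```text
top hub 101 [ 0.5558 -0.1565  0.1443] [ 0.5425 -0.1705  0.1379] [ 0.5693 -0.1417  0.1499]
top handle 38 [ 0.6157 -0.155   0.1645] [ 0.6073 -0.1636  0.1584] [ 0.6242 -0.1465  0.1737]
   focus_mark 0.5 [261.7 168. ]
   focus_mark 0.47 [224.9 179.3]
side hub 80 [ 0.5557 -0.1549  0.1441] [ 0.5421 -0.1747  0.1361] [ 0.5695 -0.1424  0.1491]
side handle 34 [ 0.6159 -0.1551  0.1642] [ 0.607  -0.1689  0.1594] [ 0.6246 -0.1437  0.1685]
   bed_pointer 0.72 [245.7 223.3]
   focus_mark 0.57 [247.  214.2]
[ 0.55358575 -0.15879311  0.11828878] 67.5417
0.03 [array([246. , 221.9]), array([245.6, 224.8]), array([238.3, 223. ]), array([237.9, 225.9])]
0.05 [array([245.7, 216.9]), array([245.4, 219.8]), array([237.9, 218. ]), array([237.5, 220.9])]
0.07 [array([245.5, 211.7]), array([245.1, 214.6]), array([237.6, 212.8]), array([237.1, 215.7])]
0.09 [array([245.2, 206.4]), array([244.8, 209.3]), array([237.2, 207.5]), array([236.8, 210.4])]
```

View pics/d_side.png

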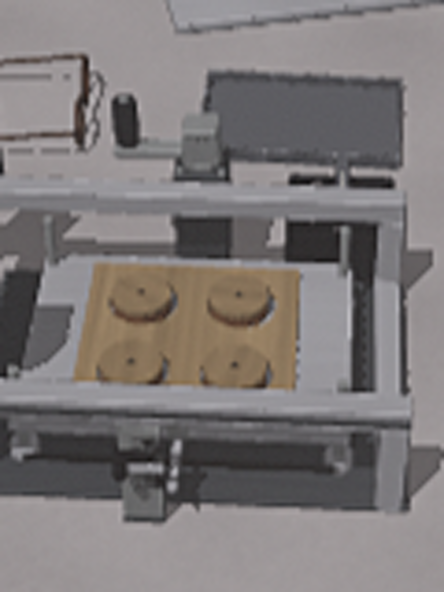

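```bash
python3 -c "
import numpy as np,cv2
im=np.load('side0.npz')['image'][...,::-1][195:245,225:275]
im=cv2.convertScaleAbs(cv2.resize(im,None,fx=11,fy=11,interpolation=cv2.INTER_NEAREST),alpha=1.4)
cv2.imwrite('pics/d_z.png',im)"
```

```text
(no output)
```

View pics/d_z.png

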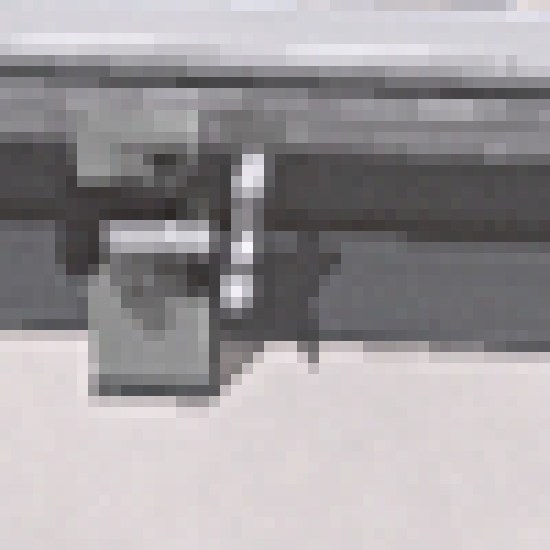

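The crank is fitted (hub top at 144 mm, handle at about (0.6158,-0.155)). In the zoom, bright strips at columns 245–248 are the candidates for the finger and pointer: rows 209–212 above and 217–223 below. I use averaged depth to tell them apart.

```bash
python3 - <<'E'
from h import *
Ss=[viewer.snapshot("side") for _ in range(4)]; P=np.median([cloud(s) for s in Ss],0); g=Ss[0]["image"].mean(-1)
for r in range(208,227): print(r,' '.join("%3d(%3d,%4d,%3d)"%(g[r,c],*(1e3*(P[r,c]-[*C,0]))) for c in range(242,250)))
print()
St=[viewer.snapshot("top") for _ in range(4)]; Q=np.median([cloud(s) for s in St],0); g=St[0]["image"].mean(-1)
for r in range(170,184): print(r,' '.join("%3d(%3d,%4d,%3d)"%(g[r,c],*(1e3*(Q[r,c]-[*C,0]))) for c in range(223,233)))
print(readout.read_t())
E
```

```text
208  95(  7, 140, 89)  62( 16,  62,  5)  63( 12,  64,  7)  66( 10,  64,  7)  69(  7,  63,  6)  87(  0, 100, 47)  89( -2, 100, 47)  72( -1,  63,  7)
209  72(  7, 141, 86)  54( 15,  69,  9)  49( 12,  66,  5)  51(  9,  67,  6)  63(  7,  66,  6) 141(  0, 102, 45) 152( -3, 105, 48)  70( -1,  67,  7)
210  63(  7, 142, 83)  52( 15,  70,  6)  52( 12,  70,  6)  46(  9,  71,  7)  87(  6,  72,  8) 163(  0, 108, 47) 164( -3, 109, 48)  71( -1,  71,  7)
211  48(  8, 141, 78)  46(  5, 140, 78)  52( 11,  74,  6)  46(  9,  74,  6) 122(  1, 111, 46) 166( -1, 112, 48) 150( -3, 111, 47)  65( -2,  75,  8)
212  49(  8, 141, 75)  53(  5, 140, 74)  53( 11,  79,  6)  47(  8,  78,  7) 108(  1, 116, 48) 133( -1, 115, 47) 114( -4, 115, 48)  57( -2,  78,  7)
213  58(  8, 141, 71)  62(  5, 141, 71)  51(  9,  92, 18)  44(  7,  92, 17)  80(  0, 118, 46)  95( -1, 118, 47)  77( -4, 117, 46)  52( -2,  82,  7)
214  53(  8, 141, 67)  65(  5, 140, 67)  43(  9,  93, 15)  38(  6,  94, 16)  91(  0, 122, 47) 101( -2, 121, 46)  70( -1,  93, 15)  48( -4,  94, 17)
215 108(  7, 151, 75) 117(  4, 151, 74)  58( 10,  90,  7)  34(  
[... 3596 characters left out ...]
(  4, 163,  2) 155(  4, 160,  1) 155(  4, 156,  0) 157( -1, 150, 45) 159(  0, 147, 45) 137( -1, 143, 51) 108( -1, 140, 47) 132( -1, 137, 49)
181 155(  1, 169, -1) 155(  0, 166,  0) 154(  0, 163,  1) 154(  1, 159,  0) 155(  1, 156,  1) 155( -4, 150, 45) 156( -4, 147, 45) 147( -4, 143, 45) 138( -4, 140, 46) 142( -3, 137, 44)
182 154( -2, 169,  0) 155( -2, 166,  0) 153( -1, 163, -3) 152( -2, 159,  3) 155( -2, 156,  0) 155( -2, 153,  0) 154( -2, 150,  1) 154( -1, 146,  0) 154( -1, 143, -1) 154( -1, 140,  0)
183 154( -5, 169,  0) 155( -5, 166,  0) 153( -5, 163, -1) 153( -5, 159,  0) 153( -5, 156,  0) 154( -5, 153,  2) 153( -5, 150,  1) 153( -5, 146,  1) 153( -5, 143,  0) 152( -4, 140,  0)
67.9917
```

The depth readings separate them clearly:
- **Pointer:** top surface at z≈46 mm, y up to 149.
- **Rider finger:** top surface at z≈73.5 mm, y 150–158.

That leaves about 28 mm of rise, or 3.5 turns. I grip the handle and wind half a turn first, watching the force.

```bash
cat >> h.py <<'E'
S=np.array([.5557,-.157]); ZH=.132
def hp(phi): return [S[0]+.060*np.cos(phi),S[1]-.060*np.sin(phi),ZH]   # phi clockwise from +x
def wind(a,b,n=16,speed=.15):
    fm=0
    for phi in np.linspace(a,b,max(1,int(np.ceil(abs(b-a)/(2*np.pi)*n)))+1)[1:]:
        bot.move_linear(hp(phi),speed=speed); f=readout.read_force(); fm=max(fm,np.linalg.norm(f))
    return fm
def rise():
    a=[];b=[];c=[];d=[]
    for _ in range(5):
        for n in("side","top"):
            P=cloud(viewer.snapshot(n))-[*C,0]; x,y,z=P[...,0],P[...,1],P[...,2]
            (a if n=="side" else c).append(z[(x>-.006)&(x<.002)&(y>.128)&(y<.1485)&(z>.035)&(z<.09)])
            (b if n=="side" else d).append(z[(x>.003)&(x<.016)&(y>.151)&(y<.158)&(z>.05)&(z<.09)])
    o=[np.concatenate(v)*1e3 for v in(a,b,c,d)]
    m=[np.median(v) if len(v) else np.nan for v in o]; print("side ptr %.1f fin %.1f top ptr %.1f fin %.1f"%tuple(m),[len(v) for v in o],"need side %.1f top %.1f"%(m[1]-m[0],m[3]-m[2]))
E
python3 - <<'E'
from h import *
rise()
bot.goto([.6158,-.155,.24],down(0)); hand.command_gripper(.5)
bot.move_linear([.6158,-.155,ZH],speed=.15); hand.command_gripper(0.)
print(readout.read_finger_gap(),readout.read_force().round(1),readout.read_t())
p0=-np.arctan2(.002,.060)
for k in range(8):
    f=wind(p0+k*np.pi/8 if k else p0,p0+(k+1)*np.pi/8); print(k,round(f,1),readout.read_force().round(1),(readout.read_eef_pos()-hp(p0+(k+1)*np.pi/8)).round(4),round(readout.read_t(),2))
print(p0)
E
```

```text
side ptr 47.0 fin 75.2 top ptr 46.6 fin 73.5 [84, 40, 60, 43] need side 28.3 top 26.9
0.22969355710240758 [1.3 0.2 2.9] 70.9583
0 5.3 [ 1.8 -1.3  4.8] [ 0.0011 -0.0021  0.0012] 71.27
1 7.9 [ 0.4 -2.7  7.4] [ 0.0006 -0.0024  0.0015] 71.58
2 9.9 [-0.5 -3.   9.5] [ 0.0005 -0.0022  0.0019] 71.88
3 12.9 [-1.5 -2.8 12.5] [ 0.0005 -0.002   0.0022] 72.19
4 13.9 [-1.7 -2.3 13.6] [ 0.0004 -0.0018  0.0023] 72.5
5 16.4 [-3.4 -3.4 15.7] [ 0.     -0.0014  0.0022] 72.81
6 18.7 [-4.8 -0.2 18.1] [-0.0002 -0.0005  0.0021] 73.12
7 18.6 [-4.3  1.5 18. ] [0.0003 0.0006 0.0019] 73.42
-0.033320995878247196
```

```bash
sed -i 's/ZH=.132/ZH=.134/' h.py; python3 - <<'E'
from h import *
p0=-.0333
for k in range(4):
    a=p0+np.pi*(1+k/4); f=wind(a,a+np.pi/4); print(k,round(f,1),readout.read_force().round(1),(readout.read_eef_pos()-hp(a+np.pi/4)).round(4),round(readout.read_t(),2))
rise()
s=viewer.snapshot("top"); check(s); save(s,"e.png",(200,110,400,260),4)
E
```

```text
0 7.8 [ 3.  -0.8  7.1] [ 0.0012 -0.0008  0.0004] 74.04
1 7.8 [ 0.7 -1.2  7. ] [-0.0003 -0.0016 -0.0001] 74.66
2 5.5 [2.2 1.8 3.1] [-0.0008 -0.0003 -0.0005] 75.28
3 5.1 [ 4.9  1.1 -0.7] [ 0.0005 -0.0008  0.    ] 75.89
side ptr 55.1 fin 75.2 top ptr 54.9 fin 74.0 [81, 41, 60, 43] need side 20.1 top 19.1
nest 0 388 centroid-nest mm [-0.3  0.7] mec [-0.1 -0.1] 35.8 z 0.0657 tilt [0.007 0.018]
nest 1 383 centroid-nest mm [-0.2  0.6] mec [0.2 0.1] 36.0 z 0.0661 tilt [-0.017  0.04 ]
nest 2 384 centroid-nest mm [ 0.3 -0.2] mec [-0.1 -0.1] 35.9 z 0.0657 tilt [ 0.041 -0.002]
nest 3 386 centroid-nest mm [-0.6  0.6] mec [-0.1 -0. ] 36.0 z 0.0658 tilt [0.014 0.03 ]
```

View pics/e.png

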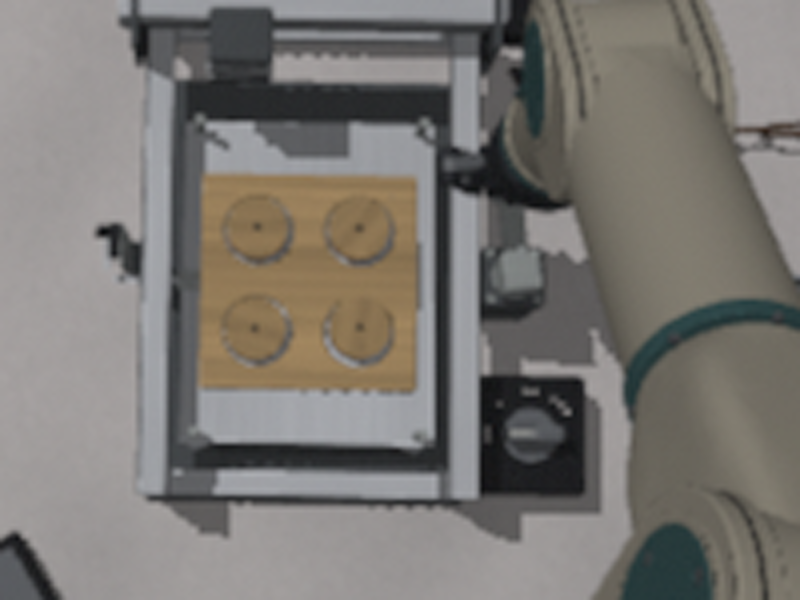

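One full turn gave about 8.2 mm, and the blanks stay nested. I wind 2.25 more turns and then remeasure.

```bash
cat >> h.py <<'E'
def rise2(N=8):   # side pictures: project top edges; separate stats
    for n in("side","top"):
        Ss=[viewer.snapshot(n) for _ in range(N)]; P=np.mean([cloud(s) for s in Ss],0)-[*C,0]; x,y,z=np.moveaxis(P,-1,0)
        rms=np.std([s["z_map"] for s in Ss],0)<.006
        a=rms&(x>-.006)&(x<.0025)&(y>.125)&(y<.152)&(z>.04)&(z<.09); b=rms&(x>.003)&(x<.026)&(y>.1495)&(y<.160)&(z>.06)&(z<.085)
        for t,m in(("ptr",a),("fin",b)):
            print(n,t,m.sum(),"z mean %.2f med %.2f"%(1e3*z[m].mean(),1e3*np.median(z[m])),"x %.0f..%.0f y %.0f..%.0f"%tuple(1e3*v for v in(x[m].min(),x[m].max(),y[m].min(),y[m].max())))
    return Ss
E
python3 - <<'E'
from h import *
p0=-.0333
a=p0+2*np.pi
for k in range(9):
    f=wind(a,a+np.pi/2); a+=np.pi/2; print(k,round(f,1),readout.read_force().round(1),round(readout.read_t(),2))
print(a); rise2()
s=viewer.snapshot("side"); np.savez("side1.npz",image=s["image"],z=s["z_map"])
im=s["image"][...,::-1][195:235,225:275]
cv2.imwrite("pics/f.png",cv2.convertScaleAbs(cv2.resize(im,None,fx=14,fy=14,interpolation=cv2.INTER_NEAREST),alpha=1.4))
E
```

```text
0 10.6 [-2.1 -7.3  7.4] 77.67
1 10.4 [1.4 0.8 6.7] 78.91
2 8.1 [ 0.8 -3.4  7.3] 80.14
3 5.7 [ 4.8  0.7 -0.9] 81.38
4 8.7 [-0.7 -5.2  6.9] 82.61
5 9.9 [0.5 1.1 6.7] 83.84
6 7.7 [ 1.1 -1.1  6.2] 85.22
7 5.5 [ 4.5 -0.2 -0.9] 86.59
8 10.6 [-1.3 -6.7  8.1] 87.97
20.38705224833366
side ptr 20 z mean 73.26 med 73.23 x -4..2 y 125..149
side fin 23 z mean 75.02 med 74.51 x 4..25 y 150..155
top ptr 19 z mean 72.14 med 72.20 x -4..2 y 130..151
top fin 17 z mean 74.83 med 73.75 x 5..26 y 151..158
```

View pics/f.png

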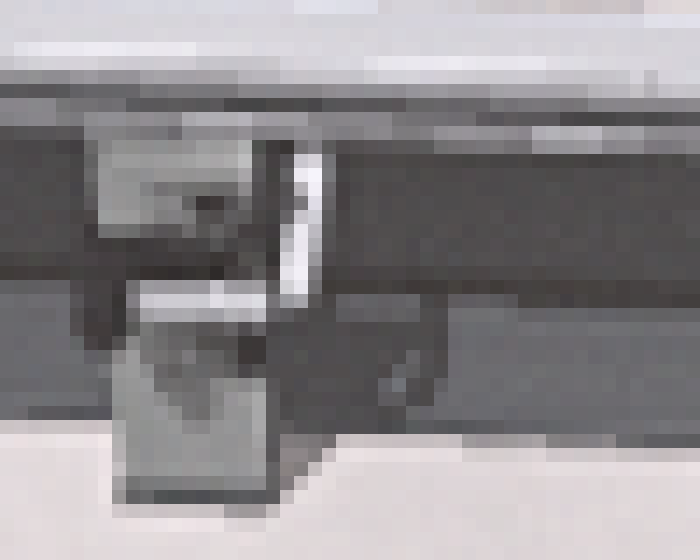

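```bash
python3 - <<'E'
from h import *
for n,rr,cc in(("side",range(213,220),range(232,250)),("top",range(169,183),range(222,231))):
    Ss=[viewer.snapshot(n) for _ in range(10)]; P=1e3*(np.mean([cloud(s) for s in Ss],0)-[*C,0]); g=Ss[0]["image"].mean(-1)
    print(n,list(cc))
    for r in rr: print(r,' '.join("%3d(%d,%d,%.1f)"%(g[r,c],*P[r,c]) if P[r,c,2]>60 else "-" for c in cc))
E
```

```text
side [232, 233, 234, 235, 236, 237, 238, 239, 240, 241, 242, 243, 244, 245, 246, 247, 248, 249]
213  46(32,149,79.4)  46(30,149,79.4)  47(27,149,79.4)  44(25,148,78.8)  44(22,149,79.3)  43(19,149,79.6)  43(17,149,79.4)  45(14,148,79.2)  40(12,146,77.4)  42(10,141,71.2)  58(8,140,71.1)  57(5,141,71.4) - 153(0,142,73.1) 169(-2,141,72.6) - - -
214  45(32,151,77.7)  45(30,151,77.5)  42(27,151,77.4)  37(24,151,77.5)  36(22,150,76.7)  35(19,150,77.3)  35(17,151,78.1)  36(14,150,77.7)  29(12,147,73.7)  44(11,140,67.0)  55(8,140,66.7)  61(5,140,67.5) - 164(0,146,73.5) 173(-2,146,73.6) - - -
215  45(32,154,77.4)  40(29,154,76.8)  80(27,151,73.9) 111(25,152,74.8) 110(22,151,74.3) 110(19,151,74.5) 110(17,151,74.3) 109(14,151,75.1) 140(12,151,74.4) 114(9,151,74.6) 110(7,150,74.4) 113(-5,220,152.7) - 150(0,149,73.2) 165(-2,148,72.2) - - -
216  48(31,158,77.4)  39(29,157,76.5)  91(27,154,73.2) 142(24,154,73.9) 148(22,154,73.9) 148(19,154,74.5) 146(17,154,74.2) 147(14,154,74.8) 160(11,154,74.3) 153(9,154,74.4) 152(6,154,74.4) 159(4,154,74.9) - - - - - -
217  47(31,160,76.2)  41(29,160,76.1) - - - -
[... 715 characters left out ...]
,151,78.8)  28(16,148,79.0)  63(13,143,98.1)  73(13,140,99.0)
174 - - - 162(13,157,74.7) 153(13,154,74.2) 122(13,151,79.1)  93(13,148,78.3) 104(10,143,99.7)  93(10,140,98.4)
175 - - - 161(10,157,73.9) 162(10,154,72.9) - - 137(7,143,99.9) 104(7,140,95.8)
176 - - - 160(7,157,73.4) 162(7,154,74.9) - - 147(5,144,88.2) 102(5,141,88.1)
177 - - - 161(4,157,72.3) 161(4,154,72.4) - - 161(-3,140,137.8) 131(6,142,64.0)
178 - - - - - 161(1,151,72.0) 162(1,148,73.3) 161(1,145,71.8) -
179 - - - - - 160(-1,151,73.9) 161(-1,148,71.7) 162(-1,145,72.7) 161(-1,142,71.9)
180 - - - - - 158(-4,151,69.8) 159(-4,148,72.3) 159(-4,145,70.6) 159(-4,142,71.4)
181 - - - - - - - 158(-15,140,138.7) -
182 - - - - - - - - -
```

Both cameras put the remaining rise at about 1.6 mm (side 1.35, top 2.0). I wind 1.26 rad more and measure again.

```bash
python3 - <<'E'
from h import *
a=20.387; print(wind(a,a+1.26,speed=.08))
bot.sleep(.3)
for n in("side","top"):
    Ss=[viewer.snapshot(n) for _ in range(14)]; P=1e3*(np.median([cloud(s) for s in Ss],0)-[*C,0]); x,y,z=np.moveaxis(P,-1,0); g=Ss[0]["image"].mean(-1)
    a=(x>-6)&(x<2.5)&(y>138)&(y<151.5)&(z>66)&(z<82)&(g>145); b=(x>3.5)&(x<27)&(y>150)&(y<158)&(z>68)&(z<80)&(g>100)
    for t,m in(("ptr",a),("fin",b)): print(n,t,m.sum(),z[m].mean().round(2),(z[m].std()/np.sqrt(m.sum())).round(2))
s=viewer.snapshot("top"); DZ=.028; import h; h.DZ=.027; check(s)
im=Ss[0]; print(readout.read_t(),im["shot"])
E
```

```text
11.724602093783313
side ptr 7 74.88 0.31
side fin 18 74.48 0.13
top ptr 11 73.45 0.29
top fin 14 74.09 0.38
nest 0 212 centroid-nest mm [0.2 2.2] mec [1. 0.] 34.8 z 0.0897 tilt [ 0.026 -0.009]
nest 1 215 centroid-nest mm [-0.7  1.1] mec [-1.3  0.2] 33.5 z 0.0901 tilt [0.005 0.038]
nest 2 210 centroid-nest mm [2.6 0.4] mec [3.4 0.6] 33.4 z 0.0902 tilt [-0.     0.007]
nest 3 214 centroid-nest mm [0.3 2.2] mec [0.1 0. ] 35.7 z 0.0902 tilt [0.005 0.014]
93.1 95
```

The pointer and finger are now level to within the noise (side −0.4, top +0.6, mean +0.1 mm), and all blanks are nested. I let go of the handle and lift off the crank by its hub.

```bash
python3 - <<'E'
from h import *
p=hp(20.387+1.26); hand.command_gripper(.45); bot.move_linear([p[0],p[1],.25],speed=.2)
bot.goto([.45,-.30,.40],down(0))
hb=[];kb=[]
for n in("top","side"):
    s=viewer.snapshot(n); P=cloud(s)
    q=P[(np.hypot(P[...,0]-S[0],P[...,1]-S[1])<.024)&(P[...,2]>.138)&(P[...,2]<.15)]; k=P[(np.hypot(P[...,0]-p[0],P[...,1]-p[1])<.025)&(P[...,2]>.158)&(P[...,2]<.175)]
    for v,o in((q,hb),(k,kb)):
        print(n,len(v),v.mean(0).round(4) if len(v) else None)
        if len(v)>10:o.append((v[:,:2].min(0)+v[:,:2].max(0))/2)
h=np.mean(hb,0);k=np.mean(kb,0); d=k-h; cy=np.arctan2(d[1],d[0]); print("hub",h,"handle",k,np.hypot(*d),"yaw",np.degrees(cy))
yaw=cy+np.pi; yaw=(yaw+np.pi)%(2*np.pi)-np.pi; print(yaw,readout.read_t())
E
```

```text
top 94 [ 0.5552 -0.1565  0.1441]
top 38 [ 0.4978 -0.1729  0.166 ]
side 71 [ 0.5547 -0.1549  0.1443]
side 33 [ 0.4973 -0.1715  0.1647]
hub [ 0.55538316 -0.15680399] handle [ 0.49744768 -0.17200512] 0.059896533439070684 yaw -165.29811011622064
0.2565963847375965 95.075
```

```bash
python3 - <<'E'
from h import *
yaw=.2566; h=[.5555,-.1568]
bot.goto([*h,.22],down(yaw)); hand.command_gripper(.55)
bot.move_linear([*h,.15],speed=.2); print("hit",bot.move_linear([*h,.119],speed=.06,threshold=10),readout.read_eef_pos())
hand.command_gripper(0.); print(readout.read_finger_gap(),readout.read_force().round(1))
bot.move_linear([*h,.16],speed=.06); print(readout.read_force().round(1))
bot.move_linear([*h,.24],speed=.2)
t=[.498,-.36]
bot.goto([*t,.22],down(0)); bot.move_linear([*t,.04],speed=.25)
print("hit",bot.move_linear([*t,.0065],speed=.05,threshold=8),readout.read_eef_pos())
hand.command_gripper(.6); bot.move_linear([*t,.22],speed=.25)
bot.goto([.40,-.30,.40],down(0))
s=viewer.snapshot("side"); save(s,"g.png",(180,80,340,240),3.7); t=viewer.snapshot("top")
P=cloud(t); B=(P[...,0]>.40)&(P[...,0]<.55)&(P[...,1]<-.31)&(P[...,1]>-.41)
for z0,z1 in((.028,.038),(.048,.06)):
    q=P[B&(P[...,2]>z0)&(P[...,2]<z1)]; print(len(q),q.mean(0).round(4) if len(q) else 0)
import h as H; H.DZ=.027; check(t); print(readout.read_t())
for d in viewer.tip_of(t,"two_dot_mark")[:2]: print(d["conf"],pix(t,d["at"],.05))
q=P[(abs(P[...,0]-.441)<.05)&(abs(P[...,1]+.179)<.05)&(P[...,2]>.075)&(P[...,2]<.092)]; print("bar",q.min(0),q.max(0),q.mean(0))
E
```

```text
hit False [ 0.55556595 -0.15665297  0.11885139]
0.3123031826272644 [ 0.4 -4.2  4.3]
[-0.4 -0.2 -3.1]
hit True [ 0.49744767 -0.36004798  0.00885638]
81 [ 0.4945 -0.3566  0.0328]
32 [ 0.4375 -0.3573  0.0544]
nest 0 216 centroid-nest mm [0.3 1.7] mec [-0.1  0.1] 35.9 z 0.0899 tilt [-0.008  0.026]
nest 1 215 centroid-nest mm [0.2 1.2] mec [ 1.2 -1.1] 34.8 z 0.0901 tilt [-0.01   0.031]
nest 2 214 centroid-nest mm [3.4 0.8] mec [3.  0.3] 35.1 z 0.0901 tilt [-0.028 -0.008]
nest 3 215 centroid-nest mm [-0.2  1.7] mec [-0.7  0.7] 35.9 z 0.0901 tilt [0.025 0.006]
103.8083
0.85 [ 0.48567536 -0.17575998  0.05      ]
bar [ 0.43555901 -0.19867968  0.07565399] [ 0.4454051  -0.15763363  0.09030607] [ 0.44054444 -0.17842606  0.08395875]
```

View pics/g.png

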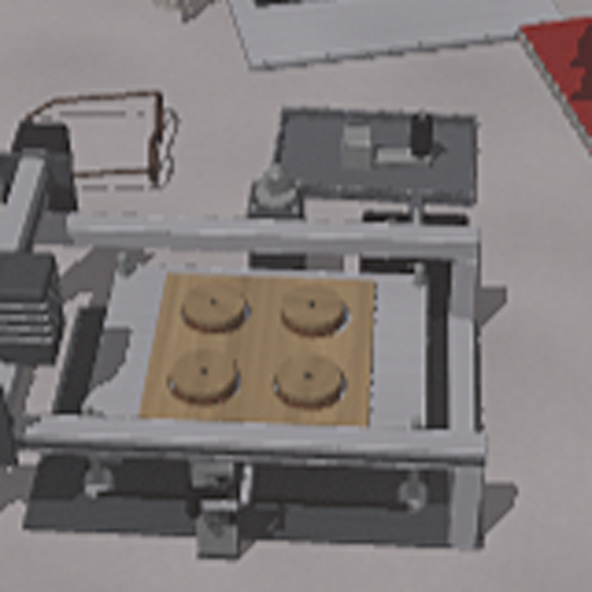

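The crank lies flat in its tray (hub (345,145), handle (422,132) in the crop), and the blanks are all nested. Next is the selector.

```bash
python3 - <<'E'
from h import *
c=[.4408,-.1783]; z=.061
best=None
for y0 in(np.pi/2,-np.pi/2):
    qs=[kinematics.ik([*c,z],down(y0-a)) for a in(0,np.pi/4,np.pi/2)]; print(y0,[None if q is None else q[6].round(2) for q in qs])
    if all(q is not None for q in qs):
        k=np.ptp([q[6] for q in qs]); 
        if best is None or k<best[0]-.1: best=(k,y0)
y0=best[1]; print(best)
bot.goto([*c,.20],down(y0)); hand.command_gripper(.4)
bot.move_linear([*c,.10],speed=.2); print("hit",bot.move_linear([*c,z],speed=.06,threshold=8))
hand.command_gripper(0.); print(readout.read_finger_gap(),readout.read_force().round(1),readout.read_t())
for a in np.linspace(0,np.pi/2,10)[1:]:
    bot.goto([*c,z],down(y0-a))
print(readout.read_force().round(1),readout.read_moment().round(2),readout.read_eef_pos())
hand.command_gripper(.4); bot.move_linear([*c,.22],speed=.2)
bot.goto([.40,-.30,.40],down(0)); print(readout.read_t())
t=viewer.snapshot("top"); save(t,"i.png",(120,110,420,270),2.6); import h as H; H.DZ=.027; check(t)
P=cloud(t); q=P[(abs(P[...,0]-.441)<.05)&(abs(P[...,1]+.179)<.05)&(P[...,2]>.075)&(P[...,2]<.092)]; print("bar",q.min(0),q.max(0),q.mean(0))
for n in("side","top"):
    Ss=[viewer.snapshot(n) for _ in range(14)]; P=1e3*(np.median([cloud(s) for s in Ss],0)-[*C,0]); x,y,z=np.moveaxis(P,-1,0); g=Ss[0]["image"].mean(-1)
    a=(x>-6)&(x<2.5)&(y>138)&(y<151.5)&(z>66)&(z<82)&(g>145); b=(x>3.5)&(x<27)&(y>150)&(y<158)&(z>68)&(z<80)&(g>100)
    for u,m in(("ptr",a),("fin",b)): print(n,u,m.sum(),z[m].mean().round(2))
E
```

```text
1.5707963267948966 [np.float64(-0.42), np.float64(-1.04), np.float64(-1.73)]
-1.5707963267948966 [np.float64(-2.12), np.float64(-2.52), np.float64(0.87)]
(np.float64(1.30940580352644), 1.5707963267948966)
hit False
0.12530735428279868 [-0.   0.1  4.3] 106.8833
[ 5.7 -7.1  3.1] [-1.47 -1.17  0.  ] [ 0.44349685 -0.18075082  0.0614359 ]
111.3083
nest 0 217 centroid-nest mm [-0.   1.8] mec [-0.5 -0.2] 35.5 z 0.0901 tilt [-0.002  0.014]
nest 1 218 centroid-nest mm [0.4 2.1] mec [1.4 1.1] 34.4 z 0.0901 tilt [-0.03  -0.012]
nest 2 221 centroid-nest mm [ 1.9 -0.1] mec [-0.7  0.3] 34.9 z 0.0902 tilt [0.011 0.028]
nest 3 209 centroid-nest mm [0.3 1.9] mec [-0.2 -0.8] 34.9 z 0.0901 tilt [ 0.014 -0.001]
bar [ 0.42103366 -0.18417641  0.07568549] [ 0.46020837 -0.17188164  0.08946324] [ 0.4406196  -0.17820261  0.083371  ]
side ptr 7 74.47
side fin 18 74.38
top ptr 11 73.72
top fin 14 74.11
```

View pics/i.png

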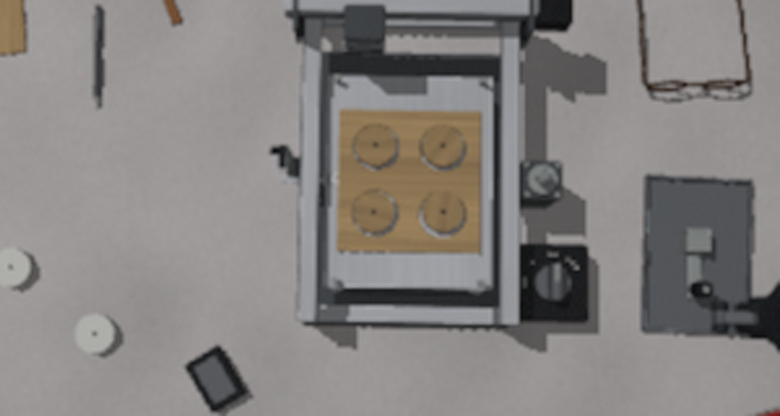

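The picture shows four blanks nested, the crank in its tray, the selector bar pointing to two dots, and the bystanders unmoved. The pointer is level with the finger to about 0.2 mm, so I hand in.

```bash
python3 -c "
from h import *
print(close_job())"
```

```text
the job is handed in; nothing more can be done
None
```

I handed the job in after about 112 s on the robot clock: four blanks flat in their nests, the bed pointer level with the focus finger to within about 0.5 mm by the cameras, the crank back flat in its tray, and then the selector turned to two dots.

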